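Load the orbital shaker in balance

TASK

Load the shaker so that it will run balanced: take the four straight-sided sample jars with full-width lids from the blue tray and stand one in each of the four round holders, the two large jars opposite each other across the platform and the two small jars opposite each other in the remaining two. Each jar must end standing flat inside the rim of its holder; keep the jars upright and do not drop them. Leave the open beaker and the narrow-necked bottle where they stand.

Things in the scene. Friction and masses are not known exactly. Their poses are not given: they have to be found in the camera images.
- large_a: one of the two large sample jars: loose upright cylinder, straight-sided white body with a full-width orange screw lid of the same diameter; diameter 52 mm, height 70 mm, 0.1 to 0.21 kg. Origin at the centre of its underside, z up its axis. Identical to large_b.
- small_a: one of the two small sample jars: as the large ones but diameter 34 mm, height 55 mm, 0.04 to 0.09 kg. Origin at the centre of its underside, z up its axis. Identical to the other small jar.
- large_b: one of the two large sample jars: loose upright cylinder, straight-sided white body with a full-width orange screw lid of the same diameter; diameter 52 mm, height 70 mm, 0.1 to 0.21 kg. Origin at the centre of its underside, z up its axis. Identical to the other large jar.
- small_b: one of the two small sample jars: as the large ones but diameter 34 mm, height 55 mm, 0.04 to 0.09 kg. Origin at the centre of its underside, z up its axis. Identical to the other small jar.
- holder0: one of four equal grey low open round cups fixed in a cross on the shaker's round platform (250 mm across, top 82 mm above the bench), 75 mm from its centre; it faces holder2 across the centre, 150 mm away. Outer diameter 78 mm, inner 72 mm; rim 12 mm and inner floor 3 mm above its underside (floor 85 mm above the bench). Origin at the centre of its underside, z up.
- holder1: one of four equal grey low open round cups fixed in a cross on the shaker's round platform (250 mm across, top 82 mm above the bench), 75 mm from its centre; it faces holder3 across the centre, 150 mm away. Outer diameter 78 mm, inner 72 mm; rim 12 mm and inner floor 3 mm above its underside (floor 85 mm above the bench). Origin at the centre of its underside, z up.
- holder2: one of four equal grey low open round cups fixed in a cross on the shaker's round platform (250 mm across, top 82 mm above the bench), 75 mm from its centre; it faces holder0 across the centre, 150 mm away. Outer diameter 78 mm, inner 72 mm; rim 12 mm and inner floor 3 mm above its underside (floor 85 mm above the bench). Origin at the centre of its underside, z up.
- holder3: one of four equal grey low open round cups fixed in a cross on the shaker's round platform (250 mm across, top 82 mm above the bench), 75 mm from its centre; it faces holder1 across the centre, 150 mm away. Outer diameter 78 mm, inner 72 mm; rim 12 mm and inner floor 3 mm above its underside (floor 85 mm above the bench). Origin at the centre of its underside, z up.
- beaker: open steel beaker, no lid, diameter 48 mm, height 58 mm; stands among the jars and stays there. Origin at the centre of its underside, z up.
- bottle: white bottle with a narrow neck and small orange cap: body diameter 46 mm, height 80 mm, cap diameter 23 mm. Origin at the centre of its underside, z up. It, the beaker and the four jars start upright about 100 mm apart in two rows of three, in any order, on a fixed blue tray (220 x 320 mm, floor 4 mm and rim 12 mm above the bench), left or right of the shaker.

How it is judged:
At the end, for the whole second after the job is handed in: Large jars in one pair of opposite holders, small jars in the other, one to a holder: large within 12 mm, small within 21 mm of its centre (as the rim allows), underside on the holder's floor within 3.5 mm, upright within 0.1 rad, released and at rest (((((horizontal distance between large_a and holder0 below 0.012 m and z of large_a in the frame of holder0 between -0.001 and 0.0065 m) or (horizontal distance between large_a and holder2 below 0.012 m and z of large_a in the frame of holder2 between -0.001 and 0.0065 m)) and ((horizontal distance between large_b and holder0 below 0.012 m and z of large_b in the frame of holder0 between -0.001 and 0.0065 m) or (horizontal distance between large_b and holder2 below 0.012 m and z of large_b in the frame of holder2 between -0.001 and 0.0065 m)) and ((horizontal distance between small_a and holder1 below 0.021 m and z of small_a in the frame of holder1 between -0.001 and 0.0065 m) or (horizontal distance between small_a and holder3 below 0.021 m and z of small_a in the frame of holder3 between -0.001 and 0.0065 m)) and ((horizontal distance between small_b and holder1 below 0.021 m and z of small_b in the frame of holder1 between -0.001 and 0.0065 m) or (horizontal distance between small_b and holder3 below 0.021 m and z of small_b in the frame of holder3 between -0.001 and 0.0065 m))) or (((horizontal distance between large_a and holder1 below 0.012 m and z of large_a in the frame of holder1 between -0.001 and 0.0065 m) or (horizontal distance between large_a and holder3 below 0.012 m and z of large_a in the frame of holder3 between -0.001 and 0.0065 m)) and ((horizontal distance between large_b and holder1 below 0.012 m and z of large_b in the frame of holder1 between -0.001 and 0.0065 m) or (horizontal distance between large_b and holder3 below 0.012 m and z of large_b in the frame of holder3 between -0.001 and 0.0065 m)) and ((horizontal distance between small_a and holder0 below 0.021 m and z of small_a in the frame of holder0 between -0.001 and 0.0065 m) or (horizontal distance between small_a and holder2 below 0.021 m and z of small_a in the frame of holder2 between -0.001 and 0.0065 m)) and ((horizontal distance between small_b and holder0 below 0.021 m and z of small_b in the frame of holder0 between -0.001 and 0.0065 m) or (horizontal distance between small_b and holder2 below 0.021 m and z of small_b in the frame of holder2 between -0.001 and 0.0065 m)))) and horizontal distance between small_a and small_b above 0.09 m and angle between each of large_a, large_b, small_a, small_b's own z axis and vertical below 0.1 rad and linear speed of each of large_a, large_b, small_a, small_b below 0.02 m/s and contact force between each of large_a, large_b, small_a, small_b and the fingers below 0.1 N); the robot touches nothing.
It fails at once if a jar is tipped by more than 35 degrees (angle between any of large_a, large_b, small_a, small_b's own z axis and vertical above 0.61 rad).
It fails at once if a jar is dropped (falls free at more than 0.65 m/s, about 2 cm) ((linear speed of large_a above 0.65 m/s and contact force between large_a and the fingers below 0.05 N) or (linear speed of large_b above 0.65 m/s and contact force between large_b and the fingers below 0.05 N) or (linear speed of small_a above 0.65 m/s and contact force between small_a and the fingers below 0.05 N) or (linear speed of small_b above 0.65 m/s and contact force between small_b and the fingers below 0.05 N)).
It fails at once if the beaker is moved by more than 25 mm or tipped over (distance of beaker from where it was at the start of the episode above 0.025 m or angle between beaker's own z axis and vertical above 0.5 rad).
It fails at once if the bottle is moved by more than 25 mm or tipped over (distance of bottle from where it was at the start of the episode above 0.025 m or angle between bottle's own z axis and vertical above 0.5 rad).
It also fails if it takes over 99 s, if anything falls off the work surface, if the arm or the gripper's body presses on something with over 40 N, if the wrist force passes 120 N, or if a joint passes its speed limit or range.

ROBOT

A 7-joint arm with a two-finger parallel gripper is mounted at the origin on the work surface. World frame = base frame: x ahead of the robot, y to its left, z up, the work surface at z = 0. Lengths are in m, angles in rad, forces in N, time in s.
With the tool pointing down it reaches from about 0.425 to 0.95 m from the base axis. Payload 4.7 kg.
Tool frame: the origin (TCP) lies between the finger pads; the fingertips stand 19 mm ahead of it and the grasp point (between the pads) is the TCP; z points along the fingers, y is the line along which they close (so a half turn about z gives the same grasp; the last joint's range is limited). The gripper opens to 87 mm and grips with 3 to 60 N. Pads are 19 mm wide; open, the fingers measure 117 mm over their backs; the gripper's body (75 mm by 190 mm) begins 51 mm behind the grasp point.
Start: joints at [1.146, 0.469, -0.049, 1.532, 0.024, 1.141, -0.082], TCP at [0.26, -0.623, 0.242] pointing down, gripper open.
Joint ranges: [-2.59, 2.59], [-0.33, 1.99], [-1.39, 1.29], [0.1, 2.45], [-1.04, 4.18], [0.21, 1.99], [-2.66, 2.66]. Speed limits (rad/s): [2.57, 2.57, 3.14, 3.14, 3.14, 3.14, 3.14].

INTERFACE

Orientations are given as a 3x3 rotation matrix whose columns are the frame's x, y, z axes.
In Python, from plant import ctrl gives the robot as it stands.
- The arm moves only by the tool carry_out, never from a script. Its argument "motion" is a list of rows, each an object of numbers: "x", "y", "z": the shift along the tool's x, y, z in a scale on which 1.0 is 0.3 m; "ax", "ay", "az": the turn, a rotation vector about the tool's x, y, z in shares of pi rad (1.0 is pi rad). In form: [{"x": .., "y": .., "z": .., "ax": .., "ay": .., "az": ..}, ...]. A call has 1 to 8 rows; each row is the pose to reach, as a shift and turn from the pose commanded when the call began, along the tool's axes at that moment; what a row does not reach only later rows make up. A row lasts 1/12 s, in which the tool goes at most 41.7 mm and 7.16 degrees, less where a joint would pass 70% of its speed; a pose out of reach is approached as far as the arm can. Shift and turn numbers lie between -1 and 1, and a call with a number outside is refused. A call with a gripper value outside its range is refused whole. "hand" is the finger opening in cm, from 0 to 8.7, set as the call begins (left out, the last holds). The fingers move at their own pace and stop on an object; "newtons" is the grip in N (left out, the last holds). Time passes only in rows, so rows that repeat a pose let the fingers close. It gives the time, the measured TCP pose, the force, the opening and the grip force at its end, in the units of the state.
- ctrl.get_state(): the state, without advancing time (a new reading comes with each control period).
- ctrl.grab_frame(name): name is "side" or "top"; returns (picture, depth): 384x512x3 uint8, red, green, blue; 384x512 float32, m along the optical axis (not along the pixel's ray), 0 where there is no reading.
- ctrl.calibration(name): a dict with "intrinsics" (3x3 intrinsics, pixels), "k1" (the pictures are not rectified: a ray, as slopes to the right and down, at radius r is drawn at 1 + k1 r^2 times it, then the intrinsics apply), "extrinsics" (4x4, takes a point from camera to world coordinates). Camera axes: x right, y up, looking along -z (the intrinsics and any distortion apply to the point x, -y, -z); pixel columns grow to the right and rows downward; lengths in m; the calibration is good to about 2 mm. A picture is of the moment at which its call begins. calibration takes no time and is no camera call.
- ctrl.job_done(): hands the job in; it is judged then, once.
The state is a dict: "clock": time; "joint_positions": joint angles; "joint_velocities": joint speeds; "joint_efforts": joint torques, N m; "tool_pos": TCP position; "ee_rot": TCP orientation; "wrist_force": force on the tool from outside, world axes, zero at the start; "moment": the same for the moment, N m; "finger_gap": finger opening in m; "finger_force": force on a finger pad.
Only numpy, scipy, OpenCV 4.12 (cv2) and the standard library are available. Lean on these libraries where they do the work, as an engineer would, in place of code of your own. Each camera call takes 0.05 s, during which the arm holds its last target. There are 200 camera calls.

## Working session

There is one attempt and no reset: what is moved stays moved. The work goes in short steps, Python scripts to look and compute and a tool call to move; the robot and the scene stay as the last step left them, time stands still between calls to the robot, and variables do not carry over. Pictures are saved under pics/ and viewed, at most 14 in all, crops included, and the job is handed in when it is done.

Besides the shell and the picture viewer there is one more tool, called after "Request:" as a command line: name --argument value ..., lists and objects as JSON in quotes. carry_out: Moves the arm, as the interface text tells. Its arguments: {"type":"object","properties":{"motion":{"type":"array","items":{"type":"object","properties":{"x":{"type":"number"},"y":{"type":"number"},"z":{"type":"number"},"ax":{"type":"number"},"ay":{"type":"number"},"az":{"type":"number"}}}},"hand":{"type":"number"},"newtons":{"type":"number"}},"required":["motion"]}

```bash
mkdir -p pics; ls; python3 - <<'E'
from plant import ctrl
import cv2,numpy as np
np.set_printoptions(precision=4,suppress=True)
s=ctrl.get_state();print(s)
for n in('top','side'):
    p,d=ctrl.grab_frame(n);cv2.imwrite(f'pics/{n}0.png',p[:,:,::-1]);np.savez(f'{n}0.npz',p=p,d=d)
    c=ctrl.calibration(n);print(n,c)
E
```

```text
pics
{'clock': 0.0, 'joint_positions': array([ 1.1461,  0.4694, -0.0486,  1.5337,  0.0242,  1.141 , -0.0823]), 'joint_velocities': array([-0.0004, -0.0015, -0.    ,  0.0012,  0.0014, -0.    ,  0.001 ]), 'joint_efforts': array([  0.0001, -50.7961,  -0.0804, -23.6149,  -0.0612,   0.038 ,
         0.0002]), 'tool_pos': array([ 0.26  , -0.6223,  0.2405]), 'ee_rot': array([[ 0.9227,  0.3856, -0.0009],
       [ 0.3856, -0.9227,  0.0018],
       [-0.0001, -0.002 , -1.    ]]), 'wrist_force': array([1.2345, 0.2779, 0.5109]), 'moment': array([-0.0045,  0.0161, -0.0066]), 'finger_force': 0.0, 'finger_gap': 0.0871164605900381}
top {'intrinsics': array([[376.3933,   0.    , 250.6537],
       [  0.    , 376.3933, 192.93  ],
       [  0.    ,   0.    ,   1.    ]]), 'k1': -0.11806615196999251, 'extrinsics': array([[ 0.0038,  0.9863, -0.1648,  0.4147],
       [-0.9999,  0.0062,  0.0141,  0.0141],
       [ 0.015 ,  0.1647,  0.9862,  0.8573],
       [ 0.    ,  0.    ,  0.    ,  1.    ]])}
side {'intrinsics': array([[425.091 ,   0.    , 250.7343],
       [  0.    , 425.091 , 199.3383],
       [  0.    ,   0.    ,   1.    ]]), 'k1': -0.047201784573264405, 'extrinsics': array([[ 0.9959,  0.049 , -0.0765,  0.4664],
       [-0.0906,  0.5836, -0.8069, -0.6623],
       [ 0.0051,  0.8105,  0.5857,  0.6039],
       [ 0.    ,  0.    ,  0.    ,  1.    ]])}
```

View pics/top0.png

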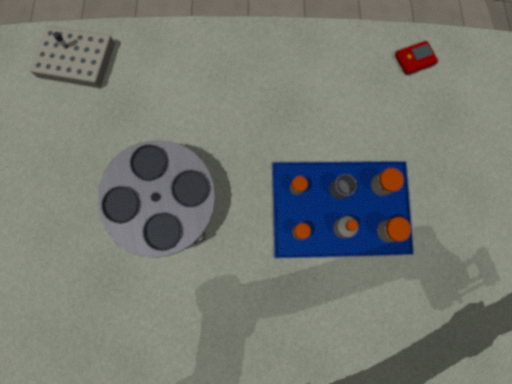

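View pics/side0.png

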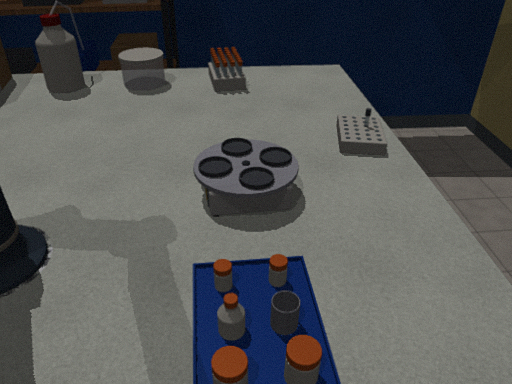

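The top view shows small jars at (300,184) and (302,231), the beaker at (345,185), the bottle at (346,227) and large jars at (390,180) and (397,229). The holders are at (149,162), (191,188), (163,231) and (121,204). The side view agrees, with the tray to the right of the shaker.

```bash
cat > h.py <<'E'
import numpy as np,cv2
from scipy.optimize import least_squares
from scipy.spatial.transform import Rotation as R
np.set_printoptions(precision=4,suppress=True)
from plant import ctrl
def plane(uv,z,n='top'):
    c=ctrl.calibration(n);K=c['intrinsics'];E=c['extrinsics']
    q=(np.atleast_2d(uv).astype(float)-K[:2,2])/K[0,0]
    u=cv2.undistortPoints(q.reshape(-1,1,2),np.eye(3),np.array([c['k1'],0,0,0,0.])).reshape(-1,2)
    r=np.c_[u[:,0],-u[:,1],-np.ones(len(u))]@E[:3,:3].T;o=E[:3,3]
    return o+r*((z-o[2])/r[:,2])[:,None]
def cloud(d,n='top'):
    v,u=np.mgrid[:384,:512];P=plane(np.c_[u.ravel(),v.ravel()],0,n);o=ctrl.calibration(n)['extrinsics']
    ray=P-o[:3,3];k=-(ray@o[:3,2]);return (o[:3,3]+ray*(d.ravel()/k)[:,None]).reshape(384,512,3)
def orange(p):
    h=cv2.cvtColor(p,cv2.COLOR_RGB2HSV);return cv2.inRange(h,(3,160,110),(18,255,255))
def delta(x,y,z,yaw=None):
    """tool-frame shift in cm and rotation vector to target TCP, tool down, tool y axis at azimuth yaw"""
    s=ctrl.get_state();Rt=s['ee_rot']
    if yaw is None: yaw=np.arctan2(Rt[1,1],Rt[0,1])
    yv=np.array([np.cos(yaw),np.sin(yaw),0]);zv=np.array([0,0,-1.]);G=np.c_[np.cross(yv,zv),yv,zv]
    print('d',(Rt.T@(np.array([x,y,z])-s['tool_pos'])*100).round(2),'a',R.from_matrix(Rt.T@G).as_rotvec().round(3))
E
python3 - <<'E'
from h import *
f=np.load('top0.npz');p,d=f['p'],f['d'];C=cloud(d)
n,l,st,ce=cv2.connectedComponentsWithStats(orange(p))
for i in range(1,n):
    if st[i,4]>15 and ce[i][0]>260:
        m=l==i;z=np.median(C[m][:,2]);P=plane(ce[i],z)[0]
        a=plane(np.argwhere(m)[:,::-1],z);print(ce[i],st[i,2:],'z',z,'xy',P,'dia',np.ptp(a[:,:2],axis=0))
g=cv2.cvtColor(p,cv2.COLOR_RGB2GRAY)
roi=(C[...,1]>.1)&(C[...,1]<.5)&(C[...,0]>.25)&(C[...,0]<.7)
m=roi&(np.abs(C[...,2]-.088)<.02)
cs,_=cv2.findContours(m.astype(np.uint8),0,1);c=max(cs,key=cv2.contourArea)[:,0]
A=plane(c,.082)[:,:2];cir,r=cv2.fitEllipse(A.astype(np.float32)*1000)[:2];print('platform',cir,r)
rim=m&(C[...,2]>.09);print('rim pix',rim.sum(),'z pct',np.percentile(C[m][:,2],[5,25,50,75,95]))
dk=((g<75)&m).astype(np.uint8)
n,l,st,ce=cv2.connectedComponentsWithStats(dk)
for i in range(1,n):
    if st[i,4]>300: print('holder',ce[i],st[i,2:],plane(ce[i],.09)[0])
b=(C[...,1]<-.05)&(np.abs(C[...,2]-.062)<.004)&(l==0)
q=plane((345,185),.06)[0];mm=b&(np.hypot(C[...,0]-q[0],C[...,1]-q[1])<.04);print('beaker',C[mm].mean(0),mm.sum())
E
```

```text
[408.8387  55.9677] [ 7  7 31] z 0.023065499817006674 xy [ 0.9059 -0.3946  0.0231] dia [0.0173 0.0169]
[391.5573 179.2969] [ 22  22 384] z 0.07344929507055281 xy [ 0.5777 -0.3035  0.0734] dia [0.0468 0.0482]
[299.5 183.5] [ 14  14 164] z 0.058436506896532237 xy [ 0.5696 -0.1033  0.0584] dia [0.0288 0.0286]
[398.6176 228.8431] [ 22  23 408] z 0.07344925631331906 xy [ 0.47   -0.3131  0.0734] dia [0.047  0.0476]
[351.8667 224.9333] [11 11 90] z 0.0834566104519216 xy [ 0.4777 -0.2082  0.0835] dia [0.0209 0.0214]
[302.096  230.6554] [ 15  15 177] z 0.05821779753416201 xy [ 0.4675 -0.1072  0.0582] dia [0.0298 0.0302]
platform (534.0414428710938, 207.4548797607422) (232.9879150390625, 250.79261779785156)
rim pix 667 z pct [0.0793 0.081  0.0825 0.0844 0.0918]
holder [148.7831 162.1816] [  38   36 1079] [0.6072 0.218  0.09  ]
holder [188.697  187.9101] [  34   37 1023] [0.5526 0.1316 0.09  ]
holder [120.6194 204.1472] [  38   37 1114] [0.5176 0.273  0.09  ]
holder [162.2924 231.1514] [  40   38 1156] [0.4627 0.1831 0.09  ]
beaker [ 0.5681 -0.2037  0.0611] 68
```

```bash
python3 - <<'E'
from h import *
f=np.load('top0.npz');C=cloud(f['d'])
m=(C[...,2]>.0895)&(C[...,2]<.1)&(np.hypot(C[...,0]-.535,C[...,1]-.2015)<.125)
P=C[m][:,:2];print(len(P))
H=lambda v:v[:2]+.075*np.array([[np.cos(v[2]+k*np.pi/2),np.sin(v[2]+k*np.pi/2)] for k in range(4)])
r=least_squares(lambda v:np.linalg.norm(P[:,None]-H(v)[None],axis=2).min(1)*1e3 - 37.5,[.535,.2015,.23],x_scale=[.01,.01,.1],loss='soft_l1')
print(r.x,np.abs(r.fun).mean());print(H(r.x))
delta(.47,-.313,.13,-np.pi/2-.2)
E
```

```text
725
[0.5348 0.2022 0.2356] 0.9909803562578192
[[0.6078 0.2197]
 [0.5173 0.2751]
 [0.4619 0.1847]
 [0.5524 0.1293]]
d [ 31.3  -20.43  11.09] a [-0.002  0.001  0.596]
```

Units first: shifts go in shares of 0.3 m and turns go in shares of pi rad. So 29 cm / 30 = 0.9667, 26 cm / 30 = 0.8667, -0.586 rad / 3.1416 = -0.1865.

Request:
carry_out --motion '[{"x": 0.1333,"y": -0.0867,"z": 0.0333,"az": -0.0318},{"x": 0.2667,"y": -0.1733,"z": 0.0733,"az": -0.0637},{"x": 0.4,"y": -0.26,"z": 0.1167,"az": -0.0955},{"x": 0.5167,"y": -0.3367,"z": 0.1667,"az": -0.1273},{"x": 0.6333,"y": -0.4133,"z": 0.2167,"az": -0.1592},{"x": 0.75,"y": -0.49,"z": 0.2667,"az": -0.1865},{"x": 0.8667,"y": -0.5667,"z": 0.3167,"az": -0.1865},{"x": 0.9667,"y": -0.6333,"z": 0.3667,"az": -0.1865}]' --hand 7.5 --newtons 20

```text
validation failed for argument at $.mo...
```

```bash
python3 -c "
from h import *
delta(.47,-.313,.13,-.588)"
```

```text
d [ 31.3  -20.43  11.09] a [-0.002 -0.    -0.587]
```

Converted, 29 cm / 30 = 0.9667, 26 cm / 30 = 0.8667, -0.586 rad / 3.1416 = -0.1865.

Request:
carry_out --motion '[{"x": 0.1333,"y": -0.0867,"z": 0.0333,"ax": 0,"ay": 0,"az": -0.0318},{"x": 0.2667,"y": -0.1733,"z": 0.0733,"ax": 0,"ay": 0,"az": -0.0637},{"x": 0.4,"y": -0.26,"z": 0.1167,"ax": 0,"ay": 0,"az": -0.0955},{"x": 0.5167,"y": -0.3367,"z": 0.1667,"ax": 0,"ay": 0,"az": -0.1273},{"x": 0.6333,"y": -0.4133,"z": 0.2167,"ax": 0,"ay": 0,"az": -0.1592},{"x": 0.75,"y": -0.49,"z": 0.2667,"ax": 0,"ay": 0,"az": -0.1865},{"x": 0.8667,"y": -0.5667,"z": 0.3167,"ax": 0,"ay": 0,"az": -0.1865},{"x": 0.9667,"y": -0.6333,"z": 0.3667,"ax": 0,"ay": 0,"az": -0.1865}]' --hand 7.5 --newtons 20

```text
clock: 0.77
tool_pos: [0.4391, -0.358, 0.1422]
ee_rot: [[0.556, 0.831, 0.0], [0.831, -0.556, 0.0], [0.0, 0.0, -1.0]]
wrist_force: [-0.1, -0.9, -0.4]
finger_gap: 0.0751
finger_force: 0.0
```

Converted, 2.7 cm / 30 = 0.09, 0.1 cm / 30 = 0.0033.

Request:
carry_out --motion '[{"x": 0.09,"y": 0.0033,"z": 0.0033,"ax": 0,"ay": 0,"az": 0},{"x": 0.09,"y": 0.0033,"z": 0.0033,"ax": 0,"ay": 0,"az": 0},{"x": 0.09,"y": 0.0033,"z": 0.0033,"ax": 0,"ay": 0,"az": 0},{"x": 0.09,"y": 0.0033,"z": 0.0033,"ax": 0,"ay": 0,"az": 0}]'

```text
clock: 1.1
tool_pos: [0.4538, -0.3386, 0.1416]
ee_rot: [[0.556, 0.831, -0.001], [0.831, -0.556, -0.001], [-0.001, -0.0, -1.0]]
wrist_force: [-1.1, -0.2, 0.6]
finger_gap: 0.0748
finger_force: 0.0
```

```bash
python3 -c "
from h import *
delta(.47,-.313,.049,-.588)"
```

```text
d [ 3.04 -0.08  9.26] a [-0.     0.001 -0.002]
```

Converted, 9.2 cm / 30 = 0.3067, 8.5 cm / 30 = 0.2833.

Request:
carry_out --motion '[{"x": 0.1,"y": -0.0033,"z": 0,"ax": 0,"ay": 0,"az": 0},{"x": 0.1,"y": -0.0033,"z": 0.0833,"ax": 0,"ay": 0,"az": 0},{"x": 0.1,"y": -0.0033,"z": 0.1667,"ax": 0,"ay": 0,"az": 0},{"x": 0.1,"y": -0.0033,"z": 0.2333,"ax": 0,"ay": 0,"az": 0},{"x": 0.1,"y": -0.0033,"z": 0.2833,"ax": 0,"ay": 0,"az": 0},{"x": 0.1,"y": -0.0033,"z": 0.3067,"ax": 0,"ay": 0,"az": 0},{"x": 0.1,"y": -0.0033,"z": 0.3067,"ax": 0,"ay": 0,"az": 0},{"x": 0.1,"y": -0.0033,"z": 0.3067,"ax": 0,"ay": 0,"az": 0}]'

```text
clock: 1.77
tool_pos: [0.4699, -0.3136, 0.0501]
ee_rot: [[0.557, 0.83, 0.0], [0.83, -0.557, -0.001], [-0.0, 0.001, -1.0]]
wrist_force: [-0.1, 0.0, 0.3]
finger_gap: 0.0753
finger_force: 0.0
```

Request:
carry_out --motion '[{"x": 0,"y": 0,"z": 0,"ax": 0,"ay": 0,"az": 0},{"x": 0,"y": 0,"z": 0,"ax": 0,"ay": 0,"az": 0},{"x": 0,"y": 0,"z": 0,"ax": 0,"ay": 0,"az": 0},{"x": 0,"y": 0,"z": 0,"ax": 0,"ay": 0,"az": 0},{"x": 0,"y": 0,"z": 0,"ax": 0,"ay": 0,"az": 0},{"x": 0,"y": 0,"z": 0,"ax": 0,"ay": 0,"az": 0}]' --hand 4 --newtons 20

```text
clock: 2.27
tool_pos: [0.4707, -0.3125, 0.0504]
ee_rot: [[0.555, 0.832, 0.001], [0.832, -0.555, -0.001], [-0.0, 0.001, -1.0]]
wrist_force: [-0.3, -0.3, 2.5]
finger_gap: 0.0516
finger_force: 20.0
```

Converted, -14 cm / 30 = -0.4667, -13.5 cm / 30 = -0.45.

Request:
carry_out --motion '[{"x": 0,"y": 0,"z": -0.0333,"ax": 0,"ay": 0,"az": 0},{"x": 0,"y": 0,"z": -0.1,"ax": 0,"ay": 0,"az": 0},{"x": 0,"y": 0,"z": -0.2,"ax": 0,"ay": 0,"az": 0},{"x": 0,"y": 0,"z": -0.3,"ax": 0,"ay": 0,"az": 0},{"x": 0.0167,"y": -0.0067,"z": -0.4,"ax": 0,"ay": 0,"az": 0},{"x": 0.0667,"y": -0.0233,"z": -0.45,"ax": 0,"ay": 0,"az": 0},{"x": 0.15,"y": -0.0533,"z": -0.4667,"ax": 0,"ay": 0,"az": 0},{"x": 0.25,"y": -0.0867,"z": -0.4667,"ax": 0,"ay": 0,"az": 0}]'

```text
clock: 2.93
tool_pos: [0.4905, -0.2368, 0.1923]
ee_rot: [[0.559, 0.829, 0.003], [0.829, -0.559, -0.003], [-0.0, 0.004, -1.0]]
wrist_force: [0.4, 0.9, -0.8]
finger_gap: 0.0516
finger_force: 20.0
```

Converted, 27.2 cm / 30 = 0.9067, 23.8 cm / 30 = 0.7933.

Request:
carry_out --motion '[{"x": 0.1133,"y": -0.04,"z": 0,"ax": 0,"ay": 0,"az": 0},{"x": 0.2267,"y": -0.08,"z": 0,"ax": 0,"ay": 0,"az": 0},{"x": 0.34,"y": -0.12,"z": 0,"ax": 0,"ay": 0,"az": 0},{"x": 0.4533,"y": -0.16,"z": 0,"ax": 0,"ay": 0,"az": 0},{"x": 0.5667,"y": -0.2,"z": 0,"ax": 0,"ay": 0,"az": 0},{"x": 0.68,"y": -0.24,"z": 0,"ax": 0,"ay": 0,"az": 0},{"x": 0.7933,"y": -0.28,"z": 0,"ax": 0,"ay": 0,"az": 0},{"x": 0.9067,"y": -0.32,"z": 0,"ax": 0,"ay": 0,"az": 0}]'

```text
clock: 3.6
tool_pos: [0.5612, 0.0457, 0.1902]
ee_rot: [[0.555, 0.832, -0.0], [0.832, -0.555, -0.0], [-0.001, -0.0, -1.0]]
wrist_force: [-0.0, -0.3, 0.1]
finger_gap: 0.0517
finger_force: 20.0
```

```bash
python3 -c "
from h import *
s=ctrl.get_state();print(s['tool_pos'],s['finger_gap'],s['joint_positions'],s['wrist_force'])
delta(.6078,.2197,.19,-.588)"
```

```text
[0.5612 0.0457 0.1902] 0.051650752241256044 [ 0.1742  0.3724 -0.4195  1.8415  0.1816  0.9657 -0.9125] [-0.032  -0.2999  0.1056]
d [17.06 -5.79  0.01] a [-0.     0.001 -0.001]
```

Converted, 16.7 cm / 30 = 0.5567, 15.3 cm / 30 = 0.51.

Request:
carry_out --motion '[{"x": 0.1,"y": -0.0333,"z": 0,"ax": 0,"ay": 0,"az": 0},{"x": 0.2133,"y": -0.0733,"z": 0,"ax": 0,"ay": 0,"az": 0},{"x": 0.3267,"y": -0.1133,"z": 0,"ax": 0,"ay": 0,"az": 0},{"x": 0.4333,"y": -0.15,"z": 0,"ax": 0,"ay": 0,"az": 0},{"x": 0.51,"y": -0.1767,"z": 0,"ax": 0,"ay": 0,"az": 0},{"x": 0.5567,"y": -0.19,"z": 0,"ax": 0,"ay": 0,"az": 0},{"x": 0.5567,"y": -0.19,"z": 0,"ax": 0,"ay": 0,"az": 0},{"x": 0.5567,"y": -0.19,"z": 0,"ax": 0,"ay": 0,"az": 0}]'

```text
clock: 4.27
tool_pos: [0.6066, 0.2141, 0.1895]
ee_rot: [[0.555, 0.832, -0.001], [0.832, -0.555, -0.001], [-0.002, -0.0, -1.0]]
wrist_force: [0.6, -0.6, -1.1]
finger_gap: 0.0514
finger_force: 20.0
```

```bash
python3 -c "
from h import *
delta(.6078,.2197,.132,-.588)"
```

```text
d [ 0.55 -0.21  5.75] a [-0.     0.002 -0.   ]
```

Converted, 5.7 cm / 30 = 0.19, 5.6 cm / 30 = 0.1867.

Request:
carry_out --motion '[{"x": 0.0167,"y": -0.0067,"z": 0.0333,"ax": 0,"ay": 0,"az": 0},{"x": 0.0167,"y": -0.0067,"z": 0.0833,"ax": 0,"ay": 0,"az": 0},{"x": 0.0167,"y": -0.0067,"z": 0.1333,"ax": 0,"ay": 0,"az": 0},{"x": 0.0167,"y": -0.0067,"z": 0.16,"ax": 0,"ay": 0,"az": 0},{"x": 0.0167,"y": -0.0067,"z": 0.1767,"ax": 0,"ay": 0,"az": 0},{"x": 0.0167,"y": -0.0067,"z": 0.1867,"ax": 0,"ay": 0,"az": 0},{"x": 0.0167,"y": -0.0067,"z": 0.19,"ax": 0,"ay": 0,"az": 0},{"x": 0.0167,"y": -0.0067,"z": 0.19,"ax": 0,"ay": 0,"az": 0}]'

```text
clock: 4.93
tool_pos: [0.6083, 0.2196, 0.1331]
ee_rot: [[0.556, 0.831, 0.001], [0.831, -0.556, 0.0], [0.0, 0.0, -1.0]]
wrist_force: [0.1, 0.2, -0.9]
finger_gap: 0.0518
finger_force: 20.0
```

```bash
python3 -c "
from h import *
p,d=ctrl.grab_frame('side');cv2.imwrite('pics/side1.png',cv2.resize(p[90:240,150:350,::-1],None,fx=3,fy=3));print(ctrl.get_state()['tool_pos'],ctrl.get_state()['wrist_force'])"
```

```text
[0.6084 0.2198 0.1333] [ 0.2031  0.0359 -1.2819]
```

View pics/side1.png

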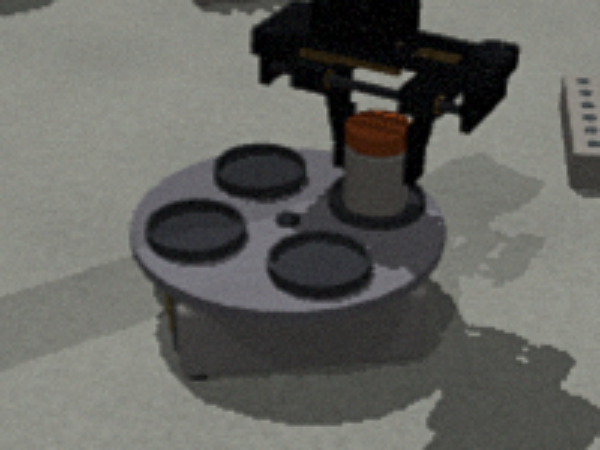

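The jar is upright and centred in holder0, with its base near crop (375,205). It is about 1–2 mm above the floor, so I'll lower it, release it and retreat upward.

Converted, 0.2 cm / 30 = 0.0067, 0.1 cm / 30 = 0.0033.

Request:
carry_out --motion '[{"x": 0,"y": 0,"z": 0.0033,"ax": 0,"ay": 0,"az": 0},{"x": 0,"y": 0,"z": 0.0067,"ax": 0,"ay": 0,"az": 0},{"x": 0,"y": 0,"z": 0.0067,"ax": 0,"ay": 0,"az": 0},{"x": 0,"y": 0,"z": 0.0067,"ax": 0,"ay": 0,"az": 0}]'

```text
clock: 5.32
tool_pos: [0.6084, 0.2201, 0.1314]
ee_rot: [[0.555, 0.832, 0.001], [0.832, -0.555, 0.0], [0.001, 0.001, -1.0]]
wrist_force: [-0.7, 0.9, 1.2]
finger_gap: 0.0512
finger_force: 20.0
```

Converted, -8 cm / 30 = -0.2667, -6 cm / 30 = -0.2.

Request:
carry_out --motion '[{"x": 0,"y": 0,"z": 0,"ax": 0,"ay": 0,"az": 0},{"x": 0,"y": 0,"z": 0,"ax": 0,"ay": 0,"az": 0},{"x": 0,"y": 0,"z": 0,"ax": 0,"ay": 0,"az": 0},{"x": 0,"y": 0,"z": -0.0333,"ax": 0,"ay": 0,"az": 0},{"x": 0,"y": 0,"z": -0.1,"ax": 0,"ay": 0,"az": 0},{"x": 0,"y": 0,"z": -0.2,"ax": 0,"ay": 0,"az": 0},{"x": -0.0667,"y": 0.02,"z": -0.2667,"ax": 0,"ay": 0,"az": 0},{"x": -0.1933,"y": 0.0467,"z": -0.2667,"ax": 0,"ay": 0,"az": 0}]' --hand 7.5

```text
clock: 5.98
tool_pos: [0.5904, 0.1699, 0.2167]
ee_rot: [[0.55, 0.835, 0.011], [0.835, -0.55, 0.007], [0.012, 0.005, -1.0]]
wrist_force: [1.2, -0.1, 0.8]
finger_gap: 0.0747
finger_force: 0.0
```

```bash
python3 -c "
from h import *
delta(.5777,-.3035,.19,-.588)"
```

```text
d [-40.27  24.96   2.3 ] a [ 0.005 -0.012  0.006]
```

Request:
carry_out --motion '[{"x": -0.1067,"y": 0.0667,"z": 0,"ax": 0,"ay": 0,"az": 0},{"x": -0.2133,"y": 0.1333,"z": 0,"ax": 0,"ay": 0,"az": 0},{"x": -0.32,"y": 0.2,"z": 0,"ax": 0,"ay": 0,"az": 0},{"x": -0.4267,"y": 0.2667,"z": 0,"ax": 0,"ay": 0,"az": 0},{"x": -0.5333,"y": 0.3333,"z": 0,"ax": 0,"ay": 0,"az": 0},{"x": -0.64,"y": 0.4,"z": 0,"ax": 0,"ay": 0,"az": 0},{"x": -0.7467,"y": 0.4667,"z": 0,"ax": 0,"ay": 0,"az": 0},{"x": -0.8533,"y": 0.5333,"z": 0,"ax": 0,"ay": 0,"az": 0}]'

```text
clock: 6.65
tool_pos: [0.5781, -0.1397, 0.2118]
ee_rot: [[0.555, 0.832, 0.001], [0.832, -0.555, -0.0], [0.0, 0.001, -1.0]]
wrist_force: [1.1, -0.1, 0.6]
finger_gap: 0.0754
finger_force: 0.0
```

Converted, -13 cm / 30 = -0.4333, -11.5 cm / 30 = -0.3833.

Request:
carry_out --motion '[{"x": -0.1067,"y": 0.0667,"z": 0,"ax": 0,"ay": 0,"az": 0},{"x": -0.2133,"y": 0.1333,"z": 0.0167,"ax": 0,"ay": 0,"az": 0},{"x": -0.3,"y": 0.1867,"z": 0.0333,"ax": 0,"ay": 0,"az": 0},{"x": -0.3833,"y": 0.24,"z": 0.0667,"ax": 0,"ay": 0,"az": 0},{"x": -0.4333,"y": 0.2667,"z": 0.1,"ax": 0,"ay": 0,"az": 0},{"x": -0.4333,"y": 0.2667,"z": 0.1333,"ax": 0,"ay": 0,"az": 0},{"x": -0.4333,"y": 0.2667,"z": 0.1667,"ax": 0,"ay": 0,"az": 0},{"x": -0.4333,"y": 0.2667,"z": 0.1667,"ax": 0,"ay": 0,"az": 0}]'

```text
clock: 7.32
tool_pos: [0.5717, -0.2876, 0.1583]
ee_rot: [[0.553, 0.833, -0.004], [0.833, -0.553, 0.003], [0.001, -0.005, -1.0]]
wrist_force: [0.7, -0.5, 0.1]
finger_gap: 0.0754
finger_force: 0.0
```

```bash
python3 -c "
from h import *
delta(.5777,-.3035,.049,-.588)"
```

```text
d [-1.    1.44 10.92] a [-0.005 -0.001  0.002]
```

Converted, 10.8 cm / 30 = 0.36, 10.2 cm / 30 = 0.34.

Request:
carry_out --motion '[{"x": -0.0333,"y": 0.0467,"z": 0.0333,"ax": 0,"ay": 0,"az": 0},{"x": -0.0333,"y": 0.0467,"z": 0.1,"ax": 0,"ay": 0,"az": 0},{"x": -0.0333,"y": 0.0467,"z": 0.2,"ax": 0,"ay": 0,"az": 0},{"x": -0.0333,"y": 0.0467,"z": 0.2833,"ax": 0,"ay": 0,"az": 0},{"x": -0.0333,"y": 0.0467,"z": 0.34,"ax": 0,"ay": 0,"az": 0},{"x": -0.0333,"y": 0.0467,"z": 0.36,"ax": 0,"ay": 0,"az": 0},{"x": -0.0333,"y": 0.0467,"z": 0.36,"ax": 0,"ay": 0,"az": 0},{"x": -0.0333,"y": 0.0467,"z": 0.36,"ax": 0,"ay": 0,"az": 0}]'

```text
clock: 7.98
tool_pos: [0.5798, -0.3053, 0.0537]
ee_rot: [[0.554, 0.833, 0.001], [0.833, -0.554, 0.0], [0.001, 0.001, -1.0]]
wrist_force: [-0.3, -0.4, -0.3]
finger_gap: 0.0748
finger_force: 0.0
```

Request:
carry_out --motion '[{"x": 0,"y": 0,"z": 0,"ax": 0,"ay": 0,"az": 0},{"x": 0,"y": 0,"z": 0,"ax": 0,"ay": 0,"az": 0},{"x": 0,"y": 0,"z": 0,"ax": 0,"ay": 0,"az": 0},{"x": 0,"y": 0,"z": 0,"ax": 0,"ay": 0,"az": 0},{"x": 0,"y": 0,"z": 0,"ax": 0,"ay": 0,"az": 0},{"x": 0,"y": 0,"z": 0,"ax": 0,"ay": 0,"az": 0}]' --hand 4

```text
clock: 8.48
tool_pos: [0.5788, -0.3067, 0.0534]
ee_rot: [[0.556, 0.831, 0.0], [0.831, -0.556, -0.0], [-0.0, 0.001, -1.0]]
wrist_force: [-1.2, 0.4, 3.4]
finger_gap: 0.0516
finger_force: 20.0
```

Converted, -14 cm / 30 = -0.4667, -13.5 cm / 30 = -0.45.

Request:
carry_out --motion '[{"x": 0,"y": 0,"z": -0.0333,"ax": 0,"ay": 0,"az": 0},{"x": 0,"y": 0,"z": -0.1,"ax": 0,"ay": 0,"az": 0},{"x": 0,"y": 0,"z": -0.2,"ax": 0,"ay": 0,"az": 0},{"x": 0,"y": 0,"z": -0.3,"ax": 0,"ay": 0,"az": 0},{"x": 0.01,"y": -0.01,"z": -0.4,"ax": 0,"ay": 0,"az": 0},{"x": 0.0433,"y": -0.0467,"z": -0.45,"ax": 0,"ay": 0,"az": 0},{"x": 0.1,"y": -0.1067,"z": -0.4667,"ax": 0,"ay": 0,"az": 0},{"x": 0.1733,"y": -0.1867,"z": -0.4667,"ax": 0,"ay": 0,"az": 0}]'

```text
clock: 9.15
tool_pos: [0.5618, -0.2343, 0.1953]
ee_rot: [[0.559, 0.829, 0.005], [0.829, -0.559, -0.003], [0.0, 0.006, -1.0]]
wrist_force: [1.0, 1.1, -1.9]
finger_gap: 0.0515
finger_force: 20.0
```

Converted, -21.6 cm / 30 = -0.72, 20 cm / 30 = 0.6667.

Request:
carry_out --motion '[{"x": 0.0833,"y": -0.09,"z": 0,"ax": 0,"ay": 0,"az": 0},{"x": 0.1667,"y": -0.18,"z": 0,"ax": 0,"ay": 0,"az": 0},{"x": 0.25,"y": -0.27,"z": 0,"ax": 0,"ay": 0,"az": 0},{"x": 0.3333,"y": -0.36,"z": 0,"ax": 0,"ay": 0,"az": 0},{"x": 0.4167,"y": -0.45,"z": 0,"ax": 0,"ay": 0,"az": 0},{"x": 0.5,"y": -0.54,"z": 0,"ax": 0,"ay": 0,"az": 0},{"x": 0.5833,"y": -0.63,"z": 0,"ax": 0,"ay": 0,"az": 0},{"x": 0.6667,"y": -0.72,"z": 0,"ax": 0,"ay": 0,"az": 0}]'

```text
clock: 9.82
tool_pos: [0.4916, 0.0556, 0.1932]
ee_rot: [[0.556, 0.831, 0.001], [0.831, -0.556, -0.0], [0.0, 0.001, -1.0]]
wrist_force: [-0.1, 0.5, -1.2]
finger_gap: 0.0515
finger_force: 20.0
```

```bash
python3 -c "
from h import *
delta(.4608,.183,.19,-.588)"
```

```text
d [ 8.88 -9.65  0.32] a [ 0.001 -0.    -0.001]
```

Converted, -9.4 cm / 30 = -0.3133, 8.6 cm / 30 = 0.2867.

Request:
carry_out --motion '[{"x": 0.0767,"y": -0.0833,"z": 0,"ax": 0,"ay": 0,"az": 0},{"x": 0.15,"y": -0.1633,"z": 0,"ax": 0,"ay": 0,"az": 0},{"x": 0.2133,"y": -0.2333,"z": 0,"ax": 0,"ay": 0,"az": 0},{"x": 0.26,"y": -0.2833,"z": 0,"ax": 0,"ay": 0,"az": 0},{"x": 0.2867,"y": -0.3133,"z": 0,"ax": 0,"ay": 0,"az": 0},{"x": 0.2867,"y": -0.3133,"z": 0,"ax": 0,"ay": 0,"az": 0},{"x": 0.2867,"y": -0.3133,"z": 0,"ax": 0,"ay": 0,"az": 0},{"x": 0.2867,"y": -0.3133,"z": 0,"ax": 0,"ay": 0,"az": 0}]'

```text
clock: 10.48
tool_pos: [0.4624, 0.1765, 0.1927]
ee_rot: [[0.557, 0.831, 0.0], [0.831, -0.557, -0.001], [-0.001, 0.001, -1.0]]
wrist_force: [0.6, 0.1, -1.9]
finger_gap: 0.0514
finger_force: 20.0
```

```bash
python3 -c "
from h import *
delta(.4608,.183,.1345,-.588)"
```

```text
d [ 0.46 -0.5   5.82] a [ 0.001  0.001 -0.002]
```

Converted, 5.8 cm / 30 = 0.1933, 5.6 cm / 30 = 0.1867.

Request:
carry_out --motion '[{"x": 0.0167,"y": -0.0167,"z": 0.0333,"ax": 0,"ay": 0,"az": 0},{"x": 0.0167,"y": -0.0167,"z": 0.0833,"ax": 0,"ay": 0,"az": 0},{"x": 0.0167,"y": -0.0167,"z": 0.1333,"ax": 0,"ay": 0,"az": 0},{"x": 0.0167,"y": -0.0167,"z": 0.16,"ax": 0,"ay": 0,"az": 0},{"x": 0.0167,"y": -0.0167,"z": 0.1767,"ax": 0,"ay": 0,"az": 0},{"x": 0.0167,"y": -0.0167,"z": 0.1867,"ax": 0,"ay": 0,"az": 0},{"x": 0.0167,"y": -0.0167,"z": 0.1933,"ax": 0,"ay": 0,"az": 0},{"x": 0.0167,"y": -0.0167,"z": 0.1933,"ax": 0,"ay": 0,"az": 0}]'

```text
clock: 11.15
tool_pos: [0.461, 0.1846, 0.1349]
ee_rot: [[0.556, 0.831, 0.0], [0.831, -0.556, -0.0], [0.0, 0.0, -1.0]]
wrist_force: [-1.0, 0.8, -2.5]
finger_gap: 0.0513
finger_force: 20.0
```

Request:
carry_out --motion '[{"x": 0,"y": 0,"z": 0,"ax": 0,"ay": 0,"az": 0},{"x": 0,"y": 0,"z": 0,"ax": 0,"ay": 0,"az": 0}]'

```text
clock: 11.32
tool_pos: [0.4611, 0.1849, 0.1353]
ee_rot: [[0.556, 0.831, 0.001], [0.831, -0.556, 0.0], [0.001, 0.001, -1.0]]
wrist_force: [0.0, -0.8, -1.2]
finger_gap: 0.0518
finger_force: 20.0
```

Within ~1 mm of the floor. I'll lower slightly, release and head for the small jars.

Converted, 0.1 cm / 30 = 0.0033.

Request:
carry_out --motion '[{"x": 0,"y": 0,"z": 0.0033,"ax": 0,"ay": 0,"az": 0},{"x": 0,"y": 0,"z": 0.0033,"ax": 0,"ay": 0,"az": 0},{"x": 0,"y": 0,"z": 0.0033,"ax": 0,"ay": 0,"az": 0}]'

```text
clock: 11.57
tool_pos: [0.4612, 0.185, 0.1344]
ee_rot: [[0.556, 0.831, 0.001], [0.831, -0.556, 0.0], [0.001, 0.001, -1.0]]
wrist_force: [-0.7, -0.7, 3.1]
finger_gap: 0.0513
finger_force: 20.0
```

Converted, -8 cm / 30 = -0.2667, -6 cm / 30 = -0.2.

Request:
carry_out --motion '[{"x": 0,"y": 0,"z": 0,"ax": 0,"ay": 0,"az": 0},{"x": 0,"y": 0,"z": 0,"ax": 0,"ay": 0,"az": 0},{"x": 0,"y": 0,"z": 0,"ax": 0,"ay": 0,"az": 0},{"x": 0,"y": 0,"z": -0.0333,"ax": 0,"ay": 0,"az": 0},{"x": 0,"y": 0,"z": -0.1,"ax": 0,"ay": 0,"az": 0},{"x": 0,"y": 0,"z": -0.2,"ax": 0,"ay": 0,"az": 0},{"x": -0.0333,"y": 0.0333,"z": -0.2667,"ax": 0,"ay": 0,"az": 0},{"x": -0.1,"y": 0.08,"z": -0.2667,"ax": 0,"ay": 0,"az": 0}]' --hand 7.5

```text
clock: 12.23
tool_pos: [0.4666, 0.1503, 0.2189]
ee_rot: [[0.551, 0.834, 0.009], [0.834, -0.551, 0.005], [0.009, 0.005, -1.0]]
wrist_force: [1.4, 0.4, -0.0]
finger_gap: 0.0749
finger_force: 0.0
```

```bash
python3 -c "
from h import *
delta(.4675,-.1072,.17,-.588)"
```

```text
d [-21.48  14.24   4.77] a [ 0.005 -0.009  0.004]
```

Converted, -20 cm / 30 = -0.6667, -18 cm / 30 = -0.6.

Request:
carry_out --motion '[{"x": -0.1,"y": 0.0667,"z": 0,"ax": 0,"ay": 0,"az": 0},{"x": -0.2,"y": 0.1333,"z": 0,"ax": 0,"ay": 0,"az": 0},{"x": -0.3,"y": 0.2,"z": 0,"ax": 0,"ay": 0,"az": 0},{"x": -0.4,"y": 0.2667,"z": 0.0333,"ax": 0,"ay": 0,"az": 0},{"x": -0.5,"y": 0.3333,"z": 0.0667,"ax": 0,"ay": 0,"az": 0},{"x": -0.6,"y": 0.4,"z": 0.1167,"ax": 0,"ay": 0,"az": 0},{"x": -0.6667,"y": 0.4467,"z": 0.16,"ax": 0,"ay": 0,"az": 0},{"x": -0.6667,"y": 0.4467,"z": 0.16,"ax": 0,"ay": 0,"az": 0}]' --hand 6

```text
clock: 12.9
tool_pos: [0.4624, -0.1002, 0.164]
ee_rot: [[0.563, 0.826, -0.004], [0.826, -0.563, -0.002], [-0.004, -0.003, -1.0]]
wrist_force: [-0.5, 0.6, -0.4]
finger_gap: 0.0598
finger_force: 0.0
```

```bash
python3 -c "
from h import *
delta(.4675,-.1072,.042,-.588)"
```

```text
d [-0.25  0.85 12.2 ] a [-0.003  0.004 -0.01 ]
```

Converted, 8 cm / 30 = 0.2667, 6 cm / 30 = 0.2.

Request:
carry_out --motion '[{"x": -0.0067,"y": 0.0267,"z": 0,"ax": 0,"ay": 0,"az": 0},{"x": -0.0067,"y": 0.0267,"z": 0.05,"ax": 0,"ay": 0,"az": 0},{"x": -0.0067,"y": 0.0267,"z": 0.1167,"ax": 0,"ay": 0,"az": 0},{"x": -0.0067,"y": 0.0267,"z": 0.2,"ax": 0,"ay": 0,"az": 0},{"x": -0.0067,"y": 0.0267,"z": 0.2667,"ax": 0,"ay": 0,"az": 0},{"x": -0.0067,"y": 0.0267,"z": 0.2667,"ax": 0,"ay": 0,"az": 0},{"x": -0.0067,"y": 0.0267,"z": 0.2667,"ax": 0,"ay": 0,"az": 0}]'

```text
clock: 13.48
tool_pos: [0.4704, -0.0992, 0.086]
ee_rot: [[0.554, 0.833, -0.0], [0.833, -0.554, 0.001], [0.0, -0.001, -1.0]]
wrist_force: [0.7, 0.9, 0.3]
finger_gap: 0.0599
finger_force: 0.0
```

```bash
python3 -c "
from h import *
delta(.4675,-.1072,.042,-.588)"
```

```text
d [-0.83  0.2   4.4 ] a [-0.001 -0.     0.001]
```

Converted, 4.4 cm / 30 = 0.1467, 4 cm / 30 = 0.1333.

Request:
carry_out --motion '[{"x": -0.0267,"y": 0.0067,"z": 0,"ax": 0,"ay": 0,"az": 0},{"x": -0.0267,"y": 0.0067,"z": 0.0167,"ax": 0,"ay": 0,"az": 0},{"x": -0.0267,"y": 0.0067,"z": 0.06,"ax": 0,"ay": 0,"az": 0},{"x": -0.0267,"y": 0.0067,"z": 0.1,"ax": 0,"ay": 0,"az": 0},{"x": -0.0267,"y": 0.0067,"z": 0.1333,"ax": 0,"ay": 0,"az": 0},{"x": -0.0267,"y": 0.0067,"z": 0.1467,"ax": 0,"ay": 0,"az": 0},{"x": -0.0267,"y": 0.0067,"z": 0.1467,"ax": 0,"ay": 0,"az": 0},{"x": -0.0267,"y": 0.0067,"z": 0.1467,"ax": 0,"ay": 0,"az": 0}]'

```text
clock: 14.15
tool_pos: [0.4674, -0.1082, 0.0421]
ee_rot: [[0.556, 0.831, 0.001], [0.831, -0.556, -0.0], [0.0, 0.001, -1.0]]
wrist_force: [0.1, -1.0, -0.3]
finger_gap: 0.0597
finger_force: 0.0
```

Request:
carry_out --motion '[{"x": 0,"y": 0,"z": 0,"ax": 0,"ay": 0,"az": 0},{"x": 0,"y": 0,"z": 0,"ax": 0,"ay": 0,"az": 0},{"x": 0,"y": 0,"z": 0,"ax": 0,"ay": 0,"az": 0},{"x": 0,"y": 0,"z": 0,"ax": 0,"ay": 0,"az": 0},{"x": 0,"y": 0,"z": 0,"ax": 0,"ay": 0,"az": 0},{"x": 0,"y": 0,"z": 0,"ax": 0,"ay": 0,"az": 0}]' --hand 2.5 --newtons 15

```text
clock: 14.65
tool_pos: [0.4673, -0.1082, 0.042]
ee_rot: [[0.556, 0.831, 0.0], [0.831, -0.556, -0.0], [0.0, 0.0, -1.0]]
wrist_force: [-0.1, 0.0, 1.9]
finger_gap: 0.0338
finger_force: 15.0
```

Converted, -17 cm / 30 = -0.5667, -16.5 cm / 30 = -0.55.

Request:
carry_out --motion '[{"x": 0,"y": 0,"z": -0.0333,"ax": 0,"ay": 0,"az": 0},{"x": 0,"y": 0,"z": -0.1,"ax": 0,"ay": 0,"az": 0},{"x": 0,"y": 0,"z": -0.2,"ax": 0,"ay": 0,"az": 0},{"x": 0,"y": 0,"z": -0.3067,"ax": 0,"ay": 0,"az": 0},{"x": 0,"y": 0,"z": -0.4133,"ax": 0,"ay": 0,"az": 0},{"x": 0.0167,"y": -0.0067,"z": -0.5,"ax": 0,"ay": 0,"az": 0},{"x": 0.06,"y": -0.03,"z": -0.55,"ax": 0,"ay": 0,"az": 0},{"x": 0.12,"y": -0.06,"z": -0.5667,"ax": 0,"ay": 0,"az": 0}]'

```text
clock: 15.32
tool_pos: [0.4734, -0.0693, 0.2154]
ee_rot: [[0.559, 0.829, 0.006], [0.83, -0.558, -0.002], [0.002, 0.006, -1.0]]
wrist_force: [0.6, -0.2, -0.6]
finger_gap: 0.0334
finger_force: 15.0
```

Converted, 23.4 cm / 30 = 0.78, 20.6 cm / 30 = 0.6867.

Request:
carry_out --motion '[{"x": 0.0867,"y": -0.0433,"z": 0,"ax": 0,"ay": 0,"az": 0},{"x": 0.1867,"y": -0.0933,"z": 0,"ax": 0,"ay": 0,"az": 0},{"x": 0.2867,"y": -0.1433,"z": 0,"ax": 0,"ay": 0,"az": 0},{"x": 0.3867,"y": -0.1933,"z": 0,"ax": 0,"ay": 0,"az": 0},{"x": 0.4867,"y": -0.2433,"z": 0,"ax": 0,"ay": 0,"az": 0},{"x": 0.5867,"y": -0.2933,"z": 0,"ax": 0,"ay": 0,"az": 0},{"x": 0.6867,"y": -0.3433,"z": 0,"ax": 0,"ay": 0,"az": 0},{"x": 0.78,"y": -0.3867,"z": 0,"ax": 0,"ay": 0,"az": 0}]'

```text
clock: 15.98
tool_pos: [0.5051, 0.1929, 0.2124]
ee_rot: [[0.555, 0.832, 0.0], [0.832, -0.555, 0.0], [0.0, 0.0, -1.0]]
wrist_force: [0.6, -0.2, 0.3]
finger_gap: 0.0337
finger_force: 15.0
```

```bash
python3 -c "
from h import *
delta(.5173,.2751,.21,-.588)"
```

```text
d [ 7.52 -3.55  0.24] a [ 0. -0.  0.]
```

Converted, 7.3 cm / 30 = 0.2433, 6.3 cm / 30 = 0.21.

Request:
carry_out --motion '[{"x": 0.0767,"y": -0.0367,"z": 0,"ax": 0,"ay": 0,"az": 0},{"x": 0.15,"y": -0.07,"z": 0,"ax": 0,"ay": 0,"az": 0},{"x": 0.21,"y": -0.0967,"z": 0,"ax": 0,"ay": 0,"az": 0},{"x": 0.2433,"y": -0.1133,"z": 0.0167,"ax": 0,"ay": 0,"az": 0},{"x": 0.2433,"y": -0.1133,"z": 0.05,"ax": 0,"ay": 0,"az": 0},{"x": 0.2433,"y": -0.1133,"z": 0.0833,"ax": 0,"ay": 0,"az": 0},{"x": 0.2433,"y": -0.1133,"z": 0.1,"ax": 0,"ay": 0,"az": 0},{"x": 0.2433,"y": -0.1133,"z": 0.1,"ax": 0,"ay": 0,"az": 0}]'

```text
clock: 16.65
tool_pos: [0.5171, 0.2676, 0.1794]
ee_rot: [[0.557, 0.83, -0.004], [0.83, -0.557, -0.003], [-0.005, -0.001, -1.0]]
wrist_force: [0.2, -0.2, -1.0]
finger_gap: 0.0334
finger_force: 15.0
```

```bash
python3 -c "
from h import *
delta(.5173,.2751,.123,-.588)"
```

```text
d [ 0.66 -0.39  5.64] a [-0.001  0.005 -0.003]
```

Converted, 5.5 cm / 30 = 0.1833, 5.2 cm / 30 = 0.1733.

Request:
carry_out --motion '[{"x": 0.02,"y": -0.0133,"z": 0.0333,"ax": 0,"ay": 0,"az": 0},{"x": 0.02,"y": -0.0133,"z": 0.0833,"ax": 0,"ay": 0,"az": 0},{"x": 0.02,"y": -0.0133,"z": 0.1333,"ax": 0,"ay": 0,"az": 0},{"x": 0.02,"y": -0.0133,"z": 0.16,"ax": 0,"ay": 0,"az": 0},{"x": 0.02,"y": -0.0133,"z": 0.1733,"ax": 0,"ay": 0,"az": 0},{"x": 0.02,"y": -0.0133,"z": 0.1833,"ax": 0,"ay": 0,"az": 0},{"x": 0.02,"y": -0.0133,"z": 0.1833,"ax": 0,"ay": 0,"az": 0},{"x": 0.02,"y": -0.0133,"z": 0.1833,"ax": 0,"ay": 0,"az": 0}]'

```text
clock: 17.32
tool_pos: [0.5183, 0.2779, 0.1272]
ee_rot: [[0.556, 0.831, 0.001], [0.831, -0.556, 0.0], [0.001, 0.001, -1.0]]
wrist_force: [0.6, -0.0, -0.7]
finger_gap: 0.0338
finger_force: 15.0
```

Request:
carry_out --motion '[{"x": 0,"y": 0,"z": 0,"ax": 0,"ay": 0,"az": 0},{"x": 0,"y": 0,"z": 0,"ax": 0,"ay": 0,"az": 0}]'

```text
clock: 17.48
tool_pos: [0.5183, 0.2778, 0.1274]
ee_rot: [[0.556, 0.831, 0.001], [0.831, -0.556, 0.001], [0.001, 0.001, -1.0]]
wrist_force: [0.1, -1.0, -0.2]
finger_gap: 0.0336
finger_force: 15.0
```

4 mm too high; xy is within 3 mm. Lower further and release.

Converted, 0.4 cm / 30 = 0.0133, 0.3 cm / 30 = 0.01.

Request:
carry_out --motion '[{"x": 0,"y": 0,"z": 0.0067,"ax": 0,"ay": 0,"az": 0},{"x": 0,"y": 0,"z": 0.01,"ax": 0,"ay": 0,"az": 0},{"x": 0,"y": 0,"z": 0.0133,"ax": 0,"ay": 0,"az": 0},{"x": 0,"y": 0,"z": 0.0133,"ax": 0,"ay": 0,"az": 0},{"x": 0,"y": 0,"z": 0.0133,"ax": 0,"ay": 0,"az": 0}]'

```text
clock: 17.9
tool_pos: [0.518, 0.2776, 0.123]
ee_rot: [[0.556, 0.831, 0.0], [0.831, -0.556, -0.0], [-0.0, 0.0, -1.0]]
wrist_force: [-0.1, -0.8, 2.4]
finger_gap: 0.0333
finger_force: 15.0
```

Request:
carry_out --motion '[{"x": 0,"y": 0,"z": 0,"ax": 0,"ay": 0,"az": 0},{"x": 0,"y": 0,"z": 0,"ax": 0,"ay": 0,"az": 0},{"x": 0,"y": 0,"z": 0,"ax": 0,"ay": 0,"az": 0},{"x": 0,"y": 0,"z": -0.0333,"ax": 0,"ay": 0,"az": 0},{"x": 0,"y": 0,"z": -0.1,"ax": 0,"ay": 0,"az": 0},{"x": 0,"y": 0,"z": -0.2,"ax": 0,"ay": 0,"az": 0},{"x": -0.0167,"y": 0.01,"z": -0.2833,"ax": 0,"ay": 0,"az": 0},{"x": -0.0667,"y": 0.04,"z": -0.3167,"ax": 0,"ay": 0,"az": 0}]' --hand 5.5

```text
clock: 18.57
tool_pos: [0.5177, 0.2584, 0.2225]
ee_rot: [[0.552, 0.834, 0.006], [0.834, -0.552, 0.006], [0.008, 0.002, -1.0]]
wrist_force: [0.3, 0.4, 0.8]
finger_gap: 0.0549
finger_force: 0.0
```

```bash
python3 -c "
from h import *
delta(.5696,-.1033,.19,-.588)"
```

```text
d [-27.33  24.28   3.07] a [ 0.002 -0.008  0.003]
```

Request:
carry_out --motion '[{"x": -0.09,"y": 0.08,"z": 0,"ax": 0,"ay": 0,"az": 0},{"x": -0.18,"y": 0.16,"z": 0,"ax": 0,"ay": 0,"az": 0},{"x": -0.27,"y": 0.24,"z": 0,"ax": 0,"ay": 0,"az": 0},{"x": -0.36,"y": 0.32,"z": 0,"ax": 0,"ay": 0,"az": 0},{"x": -0.45,"y": 0.4,"z": 0,"ax": 0,"ay": 0,"az": 0},{"x": -0.54,"y": 0.48,"z": 0,"ax": 0,"ay": 0,"az": 0},{"x": -0.63,"y": 0.56,"z": 0,"ax": 0,"ay": 0,"az": 0},{"x": -0.72,"y": 0.64,"z": 0.0333,"ax": 0,"ay": 0,"az": 0}]' --hand 6

```text
clock: 19.23
tool_pos: [0.5579, -0.0335, 0.2103]
ee_rot: [[0.555, 0.832, 0.005], [0.832, -0.555, -0.0], [0.003, 0.004, -1.0]]
wrist_force: [1.6, -0.1, 0.3]
finger_gap: 0.0597
finger_force: 0.0
```

Converted, 11 cm / 30 = 0.3667, 10 cm / 30 = 0.3333.

Request:
carry_out --motion '[{"x": -0.0667,"y": 0.06,"z": 0.0333,"ax": 0,"ay": 0,"az": 0},{"x": -0.1233,"y": 0.11,"z": 0.0833,"ax": 0,"ay": 0,"az": 0},{"x": -0.1533,"y": 0.14,"z": 0.1333,"ax": 0,"ay": 0,"az": 0},{"x": -0.1533,"y": 0.14,"z": 0.2,"ax": 0,"ay": 0,"az": 0},{"x": -0.1533,"y": 0.14,"z": 0.2667,"ax": 0,"ay": 0,"az": 0},{"x": -0.1533,"y": 0.14,"z": 0.3333,"ax": 0,"ay": 0,"az": 0},{"x": -0.1533,"y": 0.14,"z": 0.3667,"ax": 0,"ay": 0,"az": 0},{"x": -0.1533,"y": 0.14,"z": 0.3667,"ax": 0,"ay": 0,"az": 0}]'

```text
clock: 19.9
tool_pos: [0.5644, -0.0934, 0.096]
ee_rot: [[0.555, 0.832, -0.004], [0.832, -0.555, 0.001], [-0.002, -0.004, -1.0]]
wrist_force: [-0.3, 0.0, 0.1]
finger_gap: 0.0599
finger_force: 0.0
```

```bash
python3 -c "
from h import *
delta(.5696,-.1033,.042,-.588)"
```

```text
d [-0.52  1.    5.4 ] a [-0.004  0.002 -0.001]
```

Converted, 5.2 cm / 30 = 0.1733, 5 cm / 30 = 0.1667.

Request:
carry_out --motion '[{"x": -0.0133,"y": 0.03,"z": 0,"ax": 0,"ay": 0,"az": 0},{"x": -0.0133,"y": 0.03,"z": 0.0333,"ax": 0,"ay": 0,"az": 0},{"x": -0.0133,"y": 0.03,"z": 0.0833,"ax": 0,"ay": 0,"az": 0},{"x": -0.0133,"y": 0.03,"z": 0.1333,"ax": 0,"ay": 0,"az": 0},{"x": -0.0133,"y": 0.03,"z": 0.1667,"ax": 0,"ay": 0,"az": 0},{"x": -0.0133,"y": 0.03,"z": 0.1733,"ax": 0,"ay": 0,"az": 0},{"x": -0.0133,"y": 0.03,"z": 0.1733,"ax": 0,"ay": 0,"az": 0},{"x": -0.0133,"y": 0.03,"z": 0.1733,"ax": 0,"ay": 0,"az": 0}]'

```text
clock: 20.57
tool_pos: [0.5718, -0.1019, 0.0464]
ee_rot: [[0.556, 0.832, 0.001], [0.832, -0.556, -0.0], [0.001, 0.001, -1.0]]
wrist_force: [0.6, -0.1, 0.1]
finger_gap: 0.0598
finger_force: 0.0
```

Request:
carry_out --motion '[{"x": 0,"y": 0,"z": 0,"ax": 0,"ay": 0,"az": 0},{"x": 0,"y": 0,"z": 0,"ax": 0,"ay": 0,"az": 0},{"x": 0,"y": 0,"z": 0,"ax": 0,"ay": 0,"az": 0},{"x": 0,"y": 0,"z": 0,"ax": 0,"ay": 0,"az": 0},{"x": 0,"y": 0,"z": 0,"ax": 0,"ay": 0,"az": 0},{"x": 0,"y": 0,"z": 0,"ax": 0,"ay": 0,"az": 0}]' --hand 2.5

```text
clock: 21.07
tool_pos: [0.5713, -0.1019, 0.0461]
ee_rot: [[0.556, 0.831, 0.001], [0.831, -0.556, -0.0], [0.0, 0.001, -1.0]]
wrist_force: [-0.5, -0.8, 0.9]
finger_gap: 0.0336
finger_force: 15.0
```

Converted, -14.5 cm / 30 = -0.4833, -14 cm / 30 = -0.4667.

Request:
carry_out --motion '[{"x": 0,"y": 0,"z": -0.0333,"ax": 0,"ay": 0,"az": 0},{"x": 0,"y": 0,"z": -0.1,"ax": 0,"ay": 0,"az": 0},{"x": 0,"y": 0,"z": -0.2,"ax": 0,"ay": 0,"az": 0},{"x": 0,"y": 0,"z": -0.3,"ax": 0,"ay": 0,"az": 0},{"x": 0.0133,"y": -0.01,"z": -0.4,"ax": 0,"ay": 0,"az": 0},{"x": 0.0467,"y": -0.0367,"z": -0.4667,"ax": 0,"ay": 0,"az": 0},{"x": 0.1,"y": -0.08,"z": -0.4833,"ax": 0,"ay": 0,"az": 0},{"x": 0.1667,"y": -0.1333,"z": -0.4833,"ax": 0,"ay": 0,"az": 0}]'

```text
clock: 21.73
tool_pos: [0.5669, -0.0391, 0.1939]
ee_rot: [[0.559, 0.829, 0.005], [0.829, -0.559, -0.001], [0.002, 0.005, -1.0]]
wrist_force: [0.3, 0.0, -1.9]
finger_gap: 0.0335
finger_force: 15.0
```

Converted, 12.6 cm / 30 = 0.42, 11.4 cm / 30 = 0.38.

Request:
carry_out --motion '[{"x": 0.0733,"y": -0.0567,"z": 0,"ax": 0,"ay": 0,"az": 0},{"x": 0.1533,"y": -0.12,"z": 0,"ax": 0,"ay": 0,"az": 0},{"x": 0.2333,"y": -0.1833,"z": 0,"ax": 0,"ay": 0,"az": 0},{"x": 0.3133,"y": -0.2467,"z": 0,"ax": 0,"ay": 0,"az": 0},{"x": 0.38,"y": -0.3,"z": 0,"ax": 0,"ay": 0,"az": 0},{"x": 0.42,"y": -0.3333,"z": 0,"ax": 0,"ay": 0,"az": 0},{"x": 0.42,"y": -0.3333,"z": 0,"ax": 0,"ay": 0,"az": 0},{"x": 0.42,"y": -0.3333,"z": 0,"ax": 0,"ay": 0,"az": 0}]'

```text
clock: 22.4
tool_pos: [0.5521, 0.1229, 0.1911]
ee_rot: [[0.554, 0.833, 0.0], [0.833, -0.554, -0.0], [-0.0, 0.0, -1.0]]
wrist_force: [-0.2, -1.3, -0.3]
finger_gap: 0.0336
finger_force: 15.0
```

```bash
python3 -c "
from h import *
delta(.5524,.1293,.127,-.588)"
```

```text
d [ 0.55 -0.34  6.41] a [0.    0.    0.001]
```

Converted, 6.3 cm / 30 = 0.21, 6.2 cm / 30 = 0.2067.

Request:
carry_out --motion '[{"x": 0.0167,"y": -0.01,"z": 0.0333,"ax": 0,"ay": 0,"az": 0},{"x": 0.0167,"y": -0.01,"z": 0.0933,"ax": 0,"ay": 0,"az": 0},{"x": 0.0167,"y": -0.01,"z": 0.15,"ax": 0,"ay": 0,"az": 0},{"x": 0.0167,"y": -0.01,"z": 0.1833,"ax": 0,"ay": 0,"az": 0},{"x": 0.0167,"y": -0.01,"z": 0.2,"ax": 0,"ay": 0,"az": 0},{"x": 0.0167,"y": -0.01,"z": 0.2067,"ax": 0,"ay": 0,"az": 0},{"x": 0.0167,"y": -0.01,"z": 0.21,"ax": 0,"ay": 0,"az": 0},{"x": 0.0167,"y": -0.01,"z": 0.21,"ax": 0,"ay": 0,"az": 0}]'

```text
clock: 23.07
tool_pos: [0.5533, 0.128, 0.1282]
ee_rot: [[0.556, 0.831, 0.001], [0.831, -0.556, 0.0], [0.001, 0.001, -1.0]]
wrist_force: [0.1, 0.1, -0.6]
finger_gap: 0.0334
finger_force: 15.0
```

Request:
carry_out --motion '[{"x": 0,"y": 0,"z": 0,"ax": 0,"ay": 0,"az": 0},{"x": 0,"y": 0,"z": 0,"ax": 0,"ay": 0,"az": 0}]'

```text
clock: 23.23
tool_pos: [0.5532, 0.1282, 0.1285]
ee_rot: [[0.556, 0.831, 0.001], [0.831, -0.556, 0.0], [0.001, 0.001, -1.0]]
wrist_force: [0.6, -0.1, -0.8]
finger_gap: 0.033
finger_force: 15.0
```

Converted, 0.15 cm / 30 = 0.005, 0.1 cm / 30 = 0.0033.

Request:
carry_out --motion '[{"x": 0,"y": 0,"z": 0.0033,"ax": 0,"ay": 0,"az": 0},{"x": 0,"y": 0,"z": 0.005,"ax": 0,"ay": 0,"az": 0},{"x": 0,"y": 0,"z": 0.005,"ax": 0,"ay": 0,"az": 0},{"x": 0,"y": 0,"z": 0.005,"ax": 0,"ay": 0,"az": 0}]'

```text
clock: 23.57
tool_pos: [0.5531, 0.1282, 0.127]
ee_rot: [[0.556, 0.831, 0.001], [0.831, -0.556, 0.0], [0.001, 0.001, -1.0]]
wrist_force: [-1.0, -0.9, 5.0]
finger_gap: 0.0334
finger_force: 15.0
```

Converted, -11 cm / 30 = -0.3667, -9 cm / 30 = -0.3.

Request:
carry_out --motion '[{"x": 0,"y": 0,"z": 0,"ax": 0,"ay": 0,"az": 0},{"x": 0,"y": 0,"z": 0,"ax": 0,"ay": 0,"az": 0},{"x": 0,"y": 0,"z": 0,"ax": 0,"ay": 0,"az": 0},{"x": 0,"y": 0,"z": -0.0333,"ax": 0,"ay": 0,"az": 0},{"x": 0,"y": 0,"z": -0.1,"ax": 0,"ay": 0,"az": 0},{"x": 0,"y": 0,"z": -0.2,"ax": 0,"ay": 0,"az": 0},{"x": 0,"y": 0,"z": -0.3,"ax": 0,"ay": 0,"az": 0},{"x": 0,"y": 0,"z": -0.3667,"ax": 0,"ay": 0,"az": 0}]' --hand 5.5

```text
clock: 24.23
tool_pos: [0.5535, 0.1287, 0.2396]
ee_rot: [[0.555, 0.832, 0.003], [0.832, -0.555, 0.001], [0.003, 0.002, -1.0]]
wrist_force: [0.5, 0.1, -0.2]
finger_gap: 0.0546
finger_force: 0.0
```

Converted, -18 cm / 30 = -0.6, -16 cm / 30 = -0.5333.

Request:
carry_out --motion '[{"x": -0.1067,"y": 0.0667,"z": 0,"ax": 0,"ay": 0,"az": 0},{"x": -0.2133,"y": 0.1333,"z": 0,"ax": 0,"ay": 0,"az": 0},{"x": -0.32,"y": 0.2,"z": 0,"ax": 0,"ay": 0,"az": 0},{"x": -0.4267,"y": 0.2667,"z": 0,"ax": 0,"ay": 0,"az": 0},{"x": -0.5333,"y": 0.3333,"z": 0,"ax": 0,"ay": 0,"az": 0},{"x": -0.6,"y": 0.38,"z": 0,"ax": 0,"ay": 0,"az": 0},{"x": -0.6,"y": 0.38,"z": 0,"ax": 0,"ay": 0,"az": 0},{"x": -0.6,"y": 0.38,"z": 0,"ax": 0,"ay": 0,"az": 0}]'

```text
clock: 24.9
tool_pos: [0.5474, -0.0867, 0.2366]
ee_rot: [[0.559, 0.829, 0.0], [0.829, -0.559, -0.0], [0.0, 0.0, -1.0]]
wrist_force: [-0.8, 0.5, -0.1]
finger_gap: 0.0552
finger_force: 0.0
```

```bash
python3 - <<'E'
from h import *
p,d=ctrl.grab_frame('top');cv2.imwrite('pics/top2.png',p[:,:,::-1]);C=cloud(d)
q,_=ctrl.grab_frame('side');cv2.imwrite('pics/side2.png',cv2.resize(q[80:240,150:350,::-1],None,fx=3,fy=3))
n,l,st,ce=cv2.connectedComponentsWithStats(orange(p))
H=np.array([[.6078,.2197],[.5173,.2751],[.4619,.1847],[.5524,.1293]])
for i in range(1,n):
    if st[i,4]>15:
        z=np.median(C[l==i][:,2]);P=plane(ce[i],z)[0];D=np.hypot(*(H-P[:2]).T);print(P,st[i,4],'holder',D.argmin(),D.min()*1e3,'mm')
E
```

```text
[ 0.9056 -0.3952  0.0232] 32 holder 3 632.318511515434 mm
[0.605  0.2175 0.1541] 529 holder 0 3.5270925552572936 mm
[0.551  0.1263 0.1392] 236 holder 3 3.3080710845691716 mm
[0.5171 0.277  0.1389] 236 holder 1 1.8761657958105167 mm
[0.4609 0.1844 0.1542] 582 holder 2 1.0406688617081523 mm
```

View pics/side2.png

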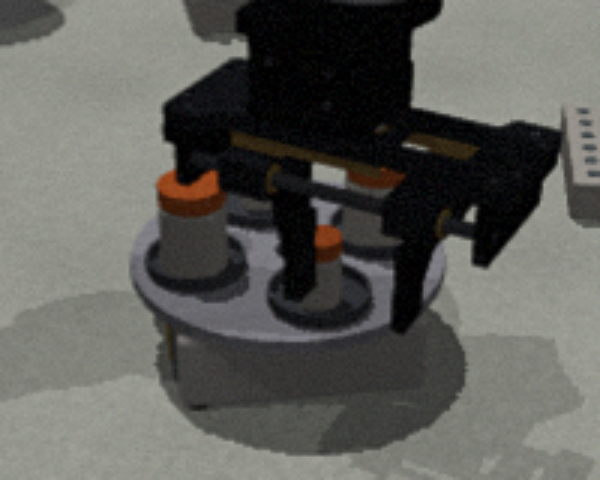

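The side view shows the jars upright inside their rims, the front large one at crop (190,230) and the front small one at (325,270). The arm is clear. Lid heights of 0.154 and 0.139 m show the jars are seated, all within 4 mm of their holder centres, so I'm handing in.

```bash
python3 -c "
from plant import ctrl
print(ctrl.job_done())"
```

```text
the job is handed in; nothing more can be done
None
```

The job is handed in at about 25 s of the 99 s: the large jars are in holders 0 and 2 and the small jars in holders 1 and 3, each standing within 4 mm of its holder's centre; the beaker and bottle were not touched on purpose, but I did not re-measure them at the end.

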